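# Tap the clamp wedge tight on a laser bench

## Task

On the small dark fixture an orange wedge presses the green jaw against a sensor housing, but it is still loose. Pick up the mallet with the yellow soft faces and tap the wedge in on its butt end until it stops advancing and sits tight: in at least two separate taps, the first driving it only part of the way and the mallet drawn clear before the next. Then lay the mallet flat on the bench and let go; only the mallet may touch the wedge, and the red-handled steel hammer must stay where it lies.

Things in the scene. Friction and masses are not known exactly. Their poses are not given: they have to be found in the camera images.
- wedge (a joint): How far the orange wedge is driven, m: 0 loosest, 0.040 fully home (hard stop; the green jaw, which closes 1 mm per 8 mm of wedge, then meets the housing). Starts between 0 and 0.012. Slides only along its own line against about 6 N of friction plus 15 N per m/s, and stays where it is left.
- wedge_butt (a point): Centre of the wedge's flat butt, the face to strike: orange, 34 mm wide and high, white patch; 34 mm above the bench. Moves with the wedge. y = driving direction (level, into the fixture, roughly to the robot's left), z up. At joint 0 the 10 mm thick base plate starts 45 mm beyond the butt (5 mm when home), blocks up to 50 mm high 10 mm further. The bench is free for 130 mm before the butt (-y).
- mallet_grip (a point): Grip point amid the mallet's wooden handle, 17 mm above the bench as it lies level. x along the handle to the head, z up. Handle 24 mm wide and high, free 100 mm back and 45 mm ahead. Head centre 65 mm ahead: 34 mm wide, 34 high, 90 long along y, dark steel, yellow soft striking faces at y = +-45 mm. Black end knob 34 mm high. 0.3 kg. Left or right of the fixture, head away from the robot.
- hammer_grip (a point): Steel hammer, not to be used or moved: red handle 26 mm thick, 260 mm long, bare steel head. This point is on the handle axis, 65 mm behind the head's centre (x towards the head). It lies on the other side of the fixture from the mallet.
Mind the look-alikes: they are no part of the job. Of the things that look like the part that bears mallet_grip, the largest one is meant.

How it is judged (in metres and radians):
On the way, in this order (a step that is already met when the one before it is completed fails the run):
1. the mallet has struck the wedge, which is not yet home (contact force between mallet and wedge above 3 N and value of joint wedge below 0.036 m).
2. the mallet is drawn clear of the wedge before it is home (contact force between mallet and wedge below 0.05 N and value of joint wedge below 0.036 m), for 0.1 s.
3. a further tap of the mallet has driven the wedge home (contact force between mallet and wedge above 0.5 N and value of joint wedge above 0.036 m).
At the end, for the whole second after the job is handed in: The wedge is home (within 4 mm of its stop), the mallet lies flat and still on the bench (grip point under 26 mm high), released, and the steel hammer is within 30 mm of where it lay (value of joint wedge above 0.036 m and height (world z) of mallet_grip below 0.026 m and linear speed of mallet below 0.02 m/s and distance of hammer_grip from where it was at the start of the episode below 0.03 m); the robot touches nothing.
It fails at once if the gripper or arm touches the wedge (contact force between any of the fingers, the arm and wedge above 0.5 N).
It fails at once if the steel hammer touches the wedge or is moved more than 30 mm (contact force between hammer and wedge above 0.5 N or distance of hammer_grip from where it was at the start of the episode above 0.03 m).
It also fails if it takes over 48 s, if anything falls off the work surface, if the arm or the gripper's body presses on something with over 40 N, if the wrist force passes 120 N, or if a joint passes its speed limit or range.

## Robot

A 6-joint arm with a two-finger parallel gripper is mounted at the origin on the work surface. World frame = base frame: x ahead of the robot, y to its left, z up, the work surface at z = 0. Lengths are in mm, angles in rad, forces in N, time in s.
With the tool pointing down it reaches from about 375 to 825 mm from the base axis. Payload 5.5 kg.
Tool frame: the origin (TCP) lies between the finger pads; the fingertips stand 19 mm ahead of it and the grasp point (between the pads) is the TCP (env.tcp_to_tips is the distance from the TCP to the fingertips, in mm); z points along the fingers, y is the direction in which the jaws open and shut (so a half turn about z gives the same grasp; the last joint's range is limited). The gripper opens to 85 mm and grips with 20 to 120 N. Pads are 22 mm wide; open, the fingers measure 114 mm over their backs; the gripper's body (76 mm by 85 mm) begins 54 mm behind the grasp point. The pads swing forward as they close: fully open they stand 13 mm farther back than shut.
Start: joints at [-1.248, 0.314, -0.047, 1.21, 0, 1.571], TCP at [190.33, -569.007, 220.099] pointing down, gripper open.
Joint ranges: [-2.67, 2.67], [-0.69, 1.73], [-1.03, 1.25], [-2.08, 2.16], [-1.42, 1.45], [-3.14, 3.14]. Speed limits (rad/s): [2.39, 2.39, 3.01, 3.14, 3.14, 3.14].

## Interface

Orientations are given as a unit quaternion [x, y, z, w].
In Python, from cell import env, eyes, ticket gives the robot as it stands. The module is installed in compiled form; this text tells all that it offers.
- The arm moves only by the tool drive_tool, never from a script. Its argument "rows" is a list of rows, each a list of 7 numbers: the shift along the world's x, y, z in m, then the turn, a rotation vector about the world's x, y, z in degrees, then the opening, from -1 (shut) to 1 (fully open). In form: [[x, y, z, wx, wy, wz, gripper], ...]. A call has 1 to 12 rows; each row is the pose to reach, as a shift and turn from the pose commanded when the call began; what a row does not reach only later rows make up. A row lasts 1/8 s, in which the tool goes at most 62.5 mm and 10.7 degrees, less where a joint would pass 70% of its speed; a pose out of reach is approached as far as the arm can. A call with a gripper value outside its range is refused whole. The fingers move at their own pace and stop on an object; "newtons" is the grip in N (left out, the last holds). Time passes only in rows, so rows that repeat a pose let the fingers close. It gives the time, the measured TCP pose, the force and the opening at its end, in the units of the state.
- env.observe(): the state, without advancing time (a new reading comes with each control period).
- eyes.camera(name): name is "scene" or "top" or "wrist"; returns (picture, depth): 384x512x3 uint8, blue, green, red; 384x512 float32, mm along the optical axis (not along the pixel's ray), 0 where there is no reading.
- eyes.calibration(name): a dict with "fov_y" (degrees; the focal length in pixels is half the picture's height over the tangent of half this angle, whatever the lens; pixels are square), "cx", "cy" (the principal point, pixels), "D" ([k1, k2, p1, p2, k3] as OpenCV has them; the pictures are not rectified), "world_from_camera" (4x4, takes a point from camera to world coordinates). Camera axes: x right, y down, z forward; pixel columns grow to the right and rows downward; lengths in mm; the calibration is good to about 2 mm. A picture is of the moment at which its call begins: read the wrist's pose just before it. calibration takes no time and is no camera call; for the wrist camera it gives the pose at the moment of the call.
- ticket.close_job(): hands the job in, once; it reports no verdict.
The state is a dict: "time_s": time; "joints": joint angles; "qd": joint speeds; "tau": joint torques, N m; "tcp_pos": TCP position; "tcp_rot": TCP orientation; "wrist_force": force on the tool from outside, world axes, zero at the start; "wrist_torque": the same for the moment, N m; "width": finger opening in mm.
Only numpy, scipy, OpenCV 4.12 (cv2) and the standard library are available. Lean on these libraries where they do the work, as an engineer would, in place of code of your own. Each camera call takes 0.05 s, during which the arm holds its last target.

## Working session

There is one attempt and no reset: what is moved stays moved. The work goes in short steps, Python scripts to look and compute and a tool call to move; the robot and the scene stay as the last step left them, time stands still between calls to the robot, and variables do not carry over. Pictures are saved under pics/ and viewed, and the job is handed in when it is done.

Besides the shell and the picture viewer there is one more tool, called after ">>>" by a JSON object that holds its "method" and its "body", one argument or row to a line. drive_tool: Moves the arm, as the interface text tells. Its arguments: {"type":"object","properties":{"rows":{"type":"array"},"newtons":{"type":"number"}},"required":["rows"]}

```bash
mkdir -p pics
cat > h.py <<'E'
import numpy as np, cv2
from cell import env, eyes, ticket
def K(c,shape=(384,512)):
    f=shape[0]/2/np.tan(np.radians(c["fov_y"])/2)
    return np.array([[f,0,c["cx"]],[0,f,c["cy"]],[0,0,1.]])
def rays(c,px):
    p=cv2.undistortPoints(np.array(px,float).reshape(-1,1,2),K(c),np.array(c["D"],float)).reshape(-1,2)
    T=np.array(c["world_from_camera"]); d=np.c_[p,np.ones(len(p))]@T[:3,:3].T
    return T[:3,3],d
def onplane(c,px,z):
    o,d=rays(c,px); return o+d*((z-o[2])/d[:,2])[:,None]
def bydepth(c,px,dep):
    o,d=rays(c,px); return np.array([o+d[i]*dep[int(round(v)),int(round(u))] for i,(u,v) in enumerate(px)])
E
python3 - <<'E'
from h import *
for n in ["scene","top","wrist"]:
    c=eyes.calibration(n); p,d=eyes.camera(n)
    cv2.imwrite(f"pics/{n}0.png",p); np.savez(f"{n}0.npz",p=p,d=d,T=c["world_from_camera"])
    print(n,c["fov_y"],c["cx"],c["cy"],c["D"],np.round(c["world_from_camera"],3).tolist())
print(env.observe())
E
```

```text
scene 55.91211961544842 263.11741067957104 188.36112429300684 [0.02781842 0.         0.         0.         0.        ] [[-0.275, 0.749, -0.603, 985.804], [0.961, 0.222, -0.163, 144.311], [0.012, -0.625, -0.781, 741.511], [0.0, 0.0, 0.0, 1.0]]
top 55.49125741736113 261.2310212871614 194.91514532881482 [0.03994921 0.         0.         0.         0.        ] [[-0.019, -0.999, 0.05, 384.973], [-1.0, 0.019, 0.005, -8.964], [-0.006, -0.05, -0.999, 955.468], [0.0, 0.0, 0.0, 1.0]]
wrist 63.148907206594195 253.20887956255822 192.6891535458075 [0.02433219 0.         0.         0.         0.        ] [[0.317, -0.896, -0.31, 269.485], [-0.948, -0.3, -0.101, -541.717], [-0.002, 0.326, -0.945, 372.772], [0.0, 0.0, 0.0, 1.0]]
{'time_s': 0.15, 'joints': array([-1.24798716e+00,  3.14078113e-01, -4.78519658e-02,  1.21020547e+00,
       -2.34844069e-05,  1.57077378e+00]), 'qd': array([ 0.00011696, -0.00286271,  0.00322474,  0.00179205, -0.00227221,
        0.00116214]), 'tau': array([ 5.17155349e-04, -5.40044117e+01,  3.40060937e+01,  1.32394387e-02,
       -5.54159010e-05,  6.86482082e-06]), 'tcp_pos': array([ 190.18411117, -568.57072809,  219.4228025 ]), 'tcp_rot': array([ 9.87000500e-01,  1.60715788e-01, -1.19192129e-04, -6.59024210e-04]), 'wrist_force': array([ 0.3585757 , -0.72330511,  0.53017364]), 'wrist_torque': array([ 0.00273749, -0.00627185, -0.03125393]), 'width': 85.34929159307728}
```

View pics/scene0.png

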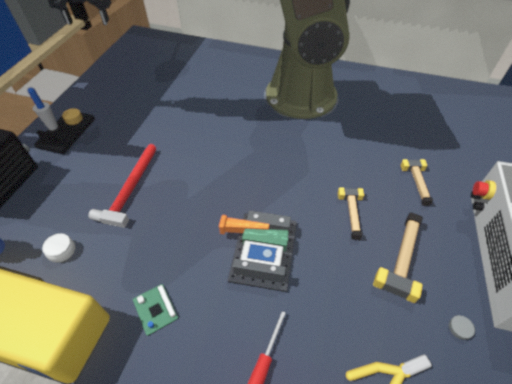

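View pics/top0.png

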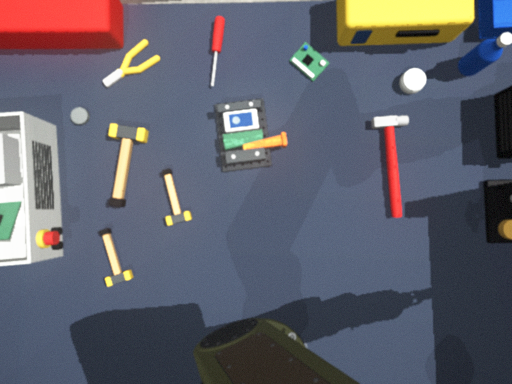

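View pics/wrist0.png

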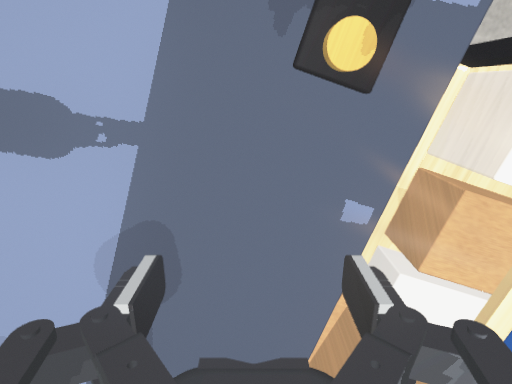

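The top view shows the large mallet with its head at about (128,132) and handle end at (119,203). The orange wedge has its butt at about (286,139), pointing right (-y). The red hammer lies around (393,165). The two small mallets at (177,198) and (117,257) are decoys.

Run:
```python
from h import *
z=np.load("top0.npz"); p=z["p"]; d=z["d"]; c=eyes.calibration("top")
cs=eyes.calibration("scene"); zs=np.load("scene0.npz")
for n in ["top","scene"]:
    p=np.load(n+"0.npz")["p"]; 
    hsv=cv2.cvtColor(p,cv2.COLOR_BGR2HSV)
    for nm,lo,hi in [("yellow",(22,120,110),(35,255,255)),("wood",(10,50,110),(24,160,255)),("orange",(5,165,120),(17,255,255)),("red",(0,170,90),(4,255,255))]:
        m=cv2.inRange(hsv,lo,hi); k,l,s,ce=cv2.connectedComponentsWithStats(m)
        for i in range(1,k):
            if 25<s[i][4]<3000: print(n,nm,s[i].tolist(),ce[i].round(1))
p=np.load("top0.npz")["p"]
a=cv2.resize(p[85:225,90:310],None,fx=3.6,fy=3.6,interpolation=cv2.INTER_CUBIC); cv2.imwrite("pics/topz.png",a)
p=zs["p"]
a=cv2.resize(p[150:310,200:440],None,fx=3.3,fy=3.3,interpolation=cv2.INTER_CUBIC); cv2.imwrite("pics/scz.png",a)
```

```text
top yellow [120, 39, 40, 38, 512] [137.6  59.6]
top yellow [108, 123, 10, 16, 111] [112.5 130.1]
top yellow [136, 127, 12, 16, 152] [141.5 134.7]
top yellow [244, 138, 37, 11, 158] [262.7 142.6]
top yellow [184, 211, 8, 10, 56] [187.2 215.4]
top yellow [165, 216, 8, 10, 54] [168.3 220.3]
top yellow [37, 230, 12, 18, 112] [ 40.7 238.8]
top yellow [123, 270, 10, 11, 77] [127.6 274.6]
top yellow [105, 276, 8, 11, 58] [108. 281.]
top wood [119, 39, 30, 30, 88] [134.1  52.4]
top wood [121, 55, 40, 23, 55] [140.7  69.2]
top wood [137, 127, 12, 16, 36] [144.9 133.9]
top wood [281, 132, 6, 13, 40] [284.4 137.5]
top wood [242, 135, 39, 15, 233] [262.8 142.6]
top wood [112, 137, 21, 63, 466] [122.6 167.9]
top wood [164, 173, 17, 42, 163] [172.  193.3]
top wood [502, 220, 10, 19, 102] [507.3 228.9]
top wood [102, 233, 32, 47, 244] [113.7 255.5]
top orange [264, 134, 22, 14, 57] [277.7 143. ]
top red [213, 17, 11, 34, 273] [217.7  32.7]
top red [385, 127, 16, 90, 766] [392.5 171.4]
top red [44, 232, 15, 13, 163] [ 51.2 237.6]
scene yellow [401, 160, 8, 11, 65] [404.5 164.9]
scene yellow [421, 16
[... 908 characters left out ...]
[48, 283, 61, 47, 383] [ 92.  309.9]
scene wood [406, 293, 15, 10, 60] [412.1 298.3]
scene wood [73, 324, 9, 12, 32] [ 77.9 330.6]
scene wood [92, 330, 10, 7, 26] [ 97.3 333.1]
scene wood [84, 343, 11, 19, 36] [ 89.2 351.6]
scene wood [0, 358, 18, 10, 56] [  8.3 362.3]
scene wood [74, 360, 11, 13, 36] [ 77.8 365.8]
scene wood [368, 361, 31, 6, 38] [382.9 363.4]
scene wood [345, 364, 42, 17, 96] [360.7 373.2]
scene wood [36, 369, 42, 15, 125] [ 58.8 376.6]
scene wood [57, 368, 12, 9, 28] [ 61.  371.9]
scene orange [221, 217, 23, 16, 105] [229.  226.6]
scene red [112, 146, 43, 64, 493] [133.4 177.4]
scene red [473, 183, 15, 12, 128] [480.3 188.5]
scene red [249, 355, 22, 29, 297] [260.3 370.1]
```

View pics/topz.png

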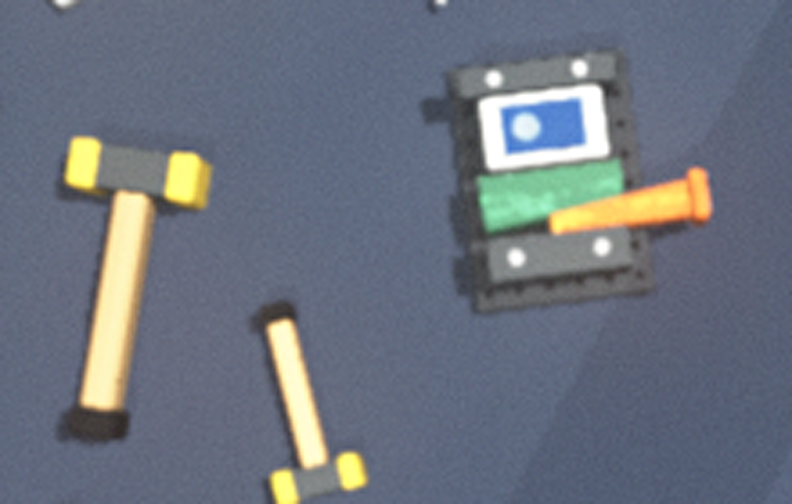

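View pics/scz.png

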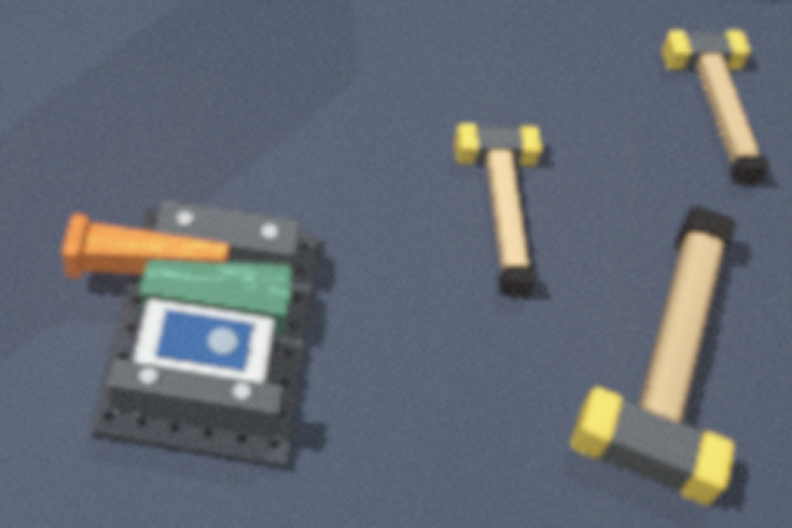

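Run:
```python
from h import *
for n in ["top","scene"]:
    z=np.load(n+"0.npz"); p=z["p"]; d=z["d"]; c=eyes.calibration(n); hsv=cv2.cvtColor(p,cv2.COLOR_BGR2HSV)
    yy,xx=np.mgrid[0:384,0:512]; px=np.c_[xx.ravel(),yy.ravel()]
    W=bydepth(c,px,d).reshape(384,512,3)
    def region(box):
        m=np.zeros((384,512),bool); m[box[1]:box[3],box[0]:box[2]]=1; return m
    hb,wb,yb1,yb2,bb=((108,140,140,200),(272,128,292,155),(105,118,121,142),(133,122,152,147),None) if n=="top" else ((390,215,425,280),(215,212,240,238),(370,262,392,300),(402,275,425,305),None)
    wood=(cv2.inRange(hsv,(8,50,100),(24,190,255))>0)&region(hb)
    P=W[wood]; print(n,"wood z pct",np.percentile(P[:,2],[5,25,50,75,95]).round(1))
    T=onplane(c,np.c_[np.nonzero(wood)[::-1]],29); 
    sel=T[np.abs(P[:,2]-29)<4] 
    vx,vy,x0,y0=cv2.fitLine(sel[:,:2].astype(np.float32),cv2.DIST_HUBER,0,.01,.01).ravel()
    if vx<0: vx,vy=-vx,-vy
    print("handle dir",np.degrees(np.arctan2(vy,vx)).round(2),"mid",x0,y0, len(sel))
    for b in (yb1,yb2):
        m=(cv2.inRange(hsv,(20,110,90),(36,255,255))>0)&region(b); P=W[m]
        print("yellow",P.mean(0).round(1),np.percentile(P[:,2],[5,50,95]).round(1))
        T=onplane(c,np.c_[np.nonzero(m)[::-1]],34)[np.abs(P[:,2]-34)<4]; print("  top face centre",T.mean(0).round(1),T.min(0).round(1),T.max(0).round(1),len(T))
    m=(cv2.inRange(hsv,(3,120,90),(24,255,255))>0)&region(wb); P=W[m]
    print("wedge",P.mean(0).round(1),np.percentile(P[:,2],[5,50,95]).round(1),P.min(0).round(),P.max(0).round())
    T=P[P[:,2]>47]; print("  butt top",T.mean(0).round(1),T.min(0).round(),T.max(0).round(),len(T))
    r=region((200,90,300,180) if n=="top" else (220,200,300,295))
    np.savez(n+"W.npz",W=W)
```

```text
top wood z pct [-0.7 16.  25.9 28.3 31.1]
handle dir -6.73 mid 513.7445 350.83936 239
yellow [603.6 371.5  27.9] [-0.3 33.1 36. ]
  top face centre [603.9 368.3  34. ] [588.1 357.9  34. ] [618.9 378.1  34. ] 96
yellow [591.8 298.7  27.4] [ 7.8 32.3 36.3]
  top face centre [592.8 300.1  34. ] [576.8 289.9  34. ] [607.7 310.3  34. ] 99
wedge [566.8 -54.   50.4] [27.7 47.1 52.8] [385. -70.  -3.] [599.  -9. 955.]
  butt top [568.  -58.   60.3] [385. -70.  47.] [587.  -9. 955.] 89
scene wood z pct [ 0.8 26.5 28.2 29.4 31. ]
handle dir -9.64 mid 507.70477 349.06332 620
yellow [598.3 298.2  31.8] [ 9.5 32.3 35.6]
  top face centre [592.6 300.   34. ] [575.8 289.1  34. ] [610.2 310.4  34. ] 133
yellow [607.9 369.2  28. ] [ 7.9 32.  35. ]
  top face centre [604.5 369.5  34. ] [586.8 357.9  34. ] [621.1 379.2  34. ] 143
wedge [572.4 -46.6  45.8] [24.2 45.1 51.2] [524. -85.  -3.] [986. 144. 742.]
  butt top [578.6 -52.7  65.9] [552. -68.  47.] [986. 144. 742.] 85
```

The mallet measures yaw ≈ -9.6°, with its head centre at (598.4, 334.6) and grip at about (534, 345). Both views agree. The wedge butt is near (570, -66). Next I move over the fixture for a close wrist look, turning towards the mallet's grasp yaw on the way.

>>> {"method": "drive_tool", "body": {
  "rows": [
    [0.02,0.03,0.03,0,0,10,1],
    [0.05,0.07,0.05,0,0,20,1],
    [0.08,0.11,0.07,0,0,30,1],
    [0.11,0.15,0.08,0,0,40,1],
    [0.14,0.19,0.08,0,0,50,1],
    [0.17,0.23,0.08,0,0,60,1],
    [0.2,0.27,0.08,0,0,70,1],
    [0.23,0.31,0.08,0,0,80,1],
    [0.26,0.35,0.08,0,0,90,1],
    [0.29,0.38,0.08,0,0,100,1],
    [0.32,0.41,0.08,0,0,110,1],
    [0.33,0.43,0.08,0,0,120,1]
  ]
}}

```text
time_s: 1.65
tcp_pos: [521.5, -137.4, 299.5]
tcp_rot: [0.351, 0.936, 0.0, -0.0]
wrist_force: [-0.8, -0.1, -0.3]
width: 85.4
```

>>> {"method": "drive_tool", "body": {
  "rows": [
    [0,0.0,0,0,0,10,1],
    [0,0,0,0,0,20,1],
    [0,0,0,0,0,30,1],
    [0,0,0,0,0,32,1],
    [0,0,0,0,0,32,1],
    [0,0,0,0,0,32,1]
  ]
}}

```text
time_s: 2.4
tcp_pos: [520.3, -139.1, 300.1]
tcp_rot: [0.084, 0.996, -0.0, -0.0]
wrist_force: [0.9, -0.5, -0.1]
width: 85.3
```

Run:
```python
from h import *
s=env.observe(); c=eyes.calibration("wrist"); p,d=eyes.camera("wrist")
np.savez("w1.npz",p=p,d=d,T=c["world_from_camera"]); cv2.imwrite("pics/w1.png",p)
print(s["time_s"],s["tcp_pos"],s["tcp_rot"],s["joints"],env.tcp_to_tips,s["wrist_force"])
```

```text
2.4 [ 520.29847315 -139.0773003   300.05885384] [ 8.37096589e-02  9.96490187e-01 -1.09286648e-05 -2.25601048e-05] [-2.61177586e-01  1.77158244e-01 -4.21103217e-02  1.35156832e+00
 -2.94754822e-05 -9.35621216e-02] 19.0 [ 0.93656207 -0.48473179 -0.05625447]
```

View pics/w1.png

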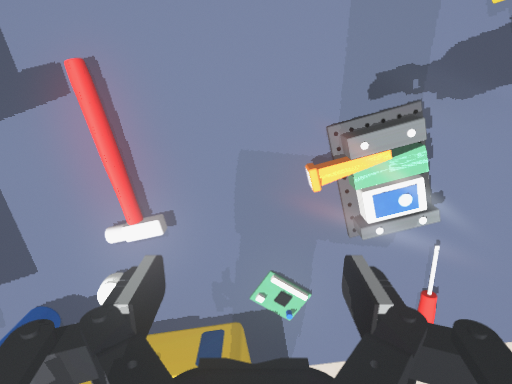

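The wrist view shows the wedge butt at about (313,177), with block bolts at (364,146)/(411,133) and (380,231)/(422,221). Now I measure the butt centre and the driving direction.

Run:
```python
from h import *
z=np.load("w1.npz"); p=z["p"]; d=z["d"]; c=eyes.calibration("wrist"); c["world_from_camera"]=z["T"]
a=cv2.resize(p[95:245,290:450],None,fx=4,fy=4,interpolation=cv2.INTER_CUBIC); cv2.imwrite("pics/w1z.png",a)
B=bydepth(c,[(364,146),(411,133),(380,231),(422,221)],d); print(B.round(1))
for i,j in((0,1),(2,3)):
    Q=onplane(c,[(364,146),(411,133),(380,231),(422,221)],50); v=Q[j]-Q[i]; print(np.degrees(np.arctan2(v[1],v[0])))
hsv=cv2.cvtColor(p,cv2.COLOR_BGR2HSV)
m=cv2.inRange(hsv,(3,120,90),(26,255,255)); m[:,:300]=0;m[:130]=0;m[205:]=0;m[:,400:]=0
yy,xx=np.nonzero(m); W=bydepth(c,np.c_[xx,yy],d)
f=(W[:,2]>15)&(W[:,2]<56); W=W[f]
print(len(W),W.min(0),W.max(0)); 
t=W[(np.abs(W[:,2]-51)<3)]; print("z~51",len(t),t.mean(0),t.min(0),t.max(0))
np.savez("wd.npz",W=W,px=np.c_[xx,yy][f])
# dark fixture plate: mask by depth z between 5 and 60 near fixture
yy,xx=np.mgrid[0:384,0:512]; px=np.c_[xx.ravel(),yy.ravel()]; A=bydepth(c,px,d)
for lo,hi,nm in((6,14,"plate"),(46,54,"blocks")):
    s=(A[:,2]>lo)&(A[:,2]<hi)&(np.abs(A[:,0]-600)<110)&(A[:,1]>-35)&(A[:,1]<100)
    r=cv2.minAreaRect(A[s,:2].astype(np.float32)); print(nm,s.sum(),r)
```

```text
[[535.7   5.7  46.4]
 [528.6  64.9  48.1]
 [660.3  20.1  50.7]
 [653.7  77.5  52. ]]
96.34319732431756
95.88603576555236
1084 [546.46568296 -69.61230768  15.41973604] [586.23622211  52.65908441  52.8335788 ]
z~51 193 [568.7962582  -62.14385406  50.32626624] [553.22822872 -69.03066373  48.07722982] [586.23622211   9.25768244  52.8335788 ]
plate 2249 ((590.0005493164062, 41.12828826904297), (178.85545349121094, 129.26553344726562), 6.175565719604492)
blocks 2476 ((592.3956298828125, 30.236652374267578), (150.71444702148438, 123.91732025146484), 7.840643882751465)
```

View pics/w1z.png

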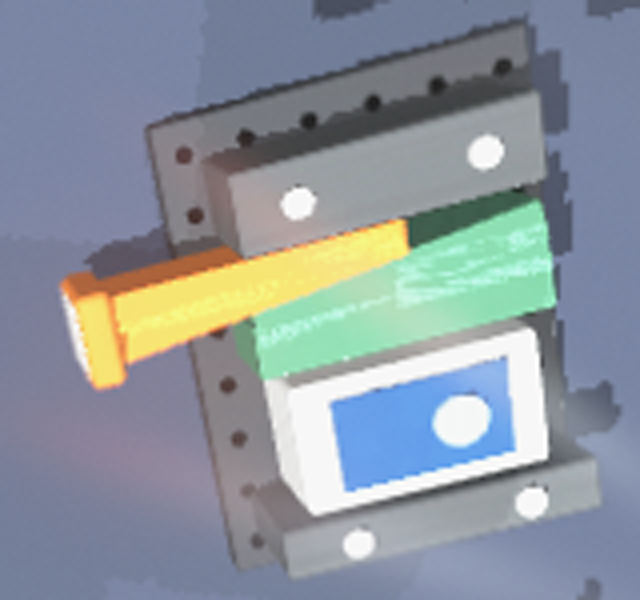

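Run:
```python
from h import *
z=np.load("w1.npz"); c=eyes.calibration("wrist"); c["world_from_camera"]=z["T"]
q=[(290+x/4,95+y/4) for x,y in[(65,280),(98,388),(102,272),(127,378)]]
P=onplane(c,q,51); print(P.round(1), (P[0]+P[1])/2, np.linalg.norm(P[1]-P[0]),np.degrees(np.arctan2(*(P[1]-P[0])[[1,0]])))
# plate near edge to butt distance along drive dir
u=np.array([np.cos(np.radians(96.2)),np.sin(np.radians(96.2))])
e=onplane(c,[(290+150/4,95+127/4),(290+237/4,95+565/4)],10); print(e.round(1), e[:,:2]@u, ((P[0]+P[1])/2)[:2]@u)
```

```text
[[547.1 -72.   51. ]
 [586.5 -65.1  51. ]
 [546.4 -59.7  51. ]
 [584.6 -55.1  51. ]] [566.77386023 -68.55527685  51.        ] 39.99917252295419 9.821801777048666
[[508.7 -31.3  10. ]
 [684.2 -13.   10. ]] [-86.034904   -86.80958229] -129.36550630652704
```

Butt centre is at about (567, -69), the drive direction is 96.2°, and the joint is at about 2 mm. The gripper yaw already matches the mallet (80.4°), so I go to the mallet now.

>>> {"method": "drive_tool", "body": {
  "rows": [
    [0.002,0.04,0,0,0,0,1],
    [0.004,0.1,-0.01,0,0,0,1],
    [0.006,0.16,-0.03,0,0,0,1],
    [0.008,0.22,-0.05,0,0,0,1],
    [0.01,0.28,-0.07,0,0,0,1],
    [0.011,0.34,-0.09,0,0,0,1],
    [0.012,0.39,-0.11,0,0,0,1],
    [0.013,0.43,-0.13,0,0,0,1],
    [0.014,0.46,-0.15,0,0,0,1],
    [0.014,0.484,-0.18,0,0,0,1],
    [0.014,0.484,-0.2,0,0,0,1],
    [0.014,0.484,-0.2,0,0,0,1]
  ]
}}

```text
time_s: 3.95
tcp_pos: [532.8, 344.4, 98.1]
tcp_rot: [0.083, 0.997, -0.001, -0.002]
wrist_force: [-0.2, -0.6, 1.2]
width: 85.8
```

Run:
```python
from h import *
s=env.observe(); c=eyes.calibration("wrist"); p,d=eyes.camera("wrist")
np.savez("w2.npz",p=p,d=d,T=c["world_from_camera"]); cv2.imwrite("pics/w2.png",p)
print(s["time_s"],s["tcp_pos"],s["tcp_rot"],s["joints"])
```

```text
3.95 [532.84397535 344.38462539  98.1373572 ] [ 0.08294261  0.99655238 -0.00122566 -0.00154426] [ 5.73809616e-01  4.50068279e-01 -1.34545468e-01  9.90125273e-01
 -5.53319322e-05  7.39886061e-01]
```

View pics/w2.png

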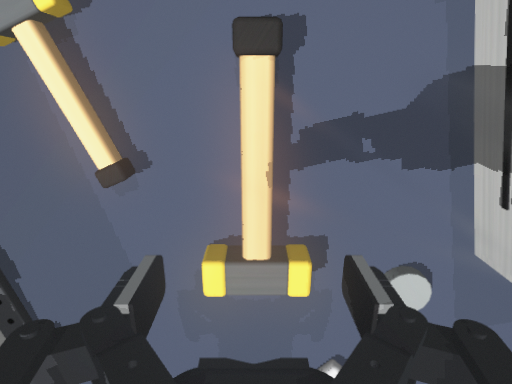

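The mallet sits upright and centred in the wrist view: handle at column 257, yellow faces at (215,270) and (299,270). I do a quick position check before descending.

Run:
```python
from h import *
z=np.load("w2.npz"); p=z["p"]; c=eyes.calibration("wrist"); c["world_from_camera"]=z["T"]
P=onplane(c,[(215,282),(299,282),(257,80),(257,230)],34); print(P.round(1),P[:2].mean(0))
P=onplane(c,[(257,80),(257,200)],29); print(P.round(1)); print(np.degrees(np.arctan2(P[1,1]-P[0,1],P[1,0]-P[0,0])))
print(onplane(c,[(257,58),(257,258)],29).round(1))
```

```text
[[593.7 302.8  34. ]
 [604.9 370.3  34. ]
 [446.6 361.6  34. ]
 [553.3 344.1  34. ]] [599.28175675 336.52857988  34.        ]
[[446.5 361.6  29. ]
 [530.9 347.8  29. ]]
-9.298614760990699
[[433.2 363.8  29. ]
 [580.3 339.7  29. ]]
```

>>> {"method": "drive_tool", "body": {
  "rows": [
    [0,0.001,-0.03,0,0,0,1],
    [0,0.001,-0.055,0,0,0,1],
    [0,0.001,-0.07,0,0,0,1],
    [0,0.001,-0.077,0,0,0,1],
    [0,0.001,-0.077,0,0,0,1],
    [0,0.001,-0.077,0,0,0,-1],
    [0,0.001,-0.077,0,0,0,-1],
    [0,0.001,-0.077,0,0,0,-1],
    [0,0.001,-0.077,0,0,0,-1],
    [0,0.001,-0.077,0,0,0,-1],
    [0,0.001,-0.077,0,0,0,-1]
  ],
  "newtons": 100
}}

```text
time_s: 5.38
tcp_pos: [534.3, 346.0, 23.1]
tcp_rot: [0.083, 0.997, -0.0, -0.0]
wrist_force: [0.1, -0.2, 0.6]
width: 0.2
```

The width reads 0.2 mm, so the fingers closed on nothing. I look before moving again.

Run:
```python
from h import *
s=env.observe(); 
for n in("wrist","scene","top"):
    c=eyes.calibration(n); p,d=eyes.camera(n)
    np.savez(n+"3.npz",p=p,d=d,T=c["world_from_camera"])
    if n=="scene": p=cv2.resize(p[100:310,280:500],None,fx=2.5,fy=2.5)
    cv2.imwrite(f"pics/{n}3.png",p)
print(s["time_s"],s["tcp_pos"],s["width"])
```

```text
5.375 [534.30679247 345.97156338  23.09846533] 0.229941869191701
```

View pics/wrist3.png

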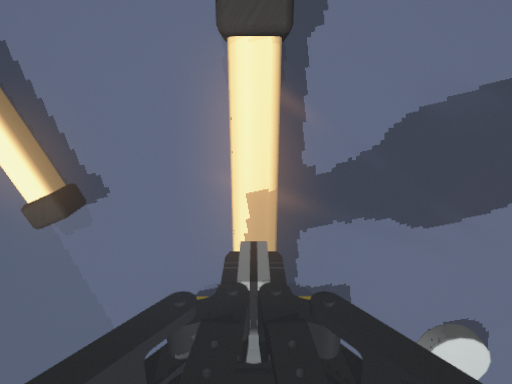

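View pics/scene3.png

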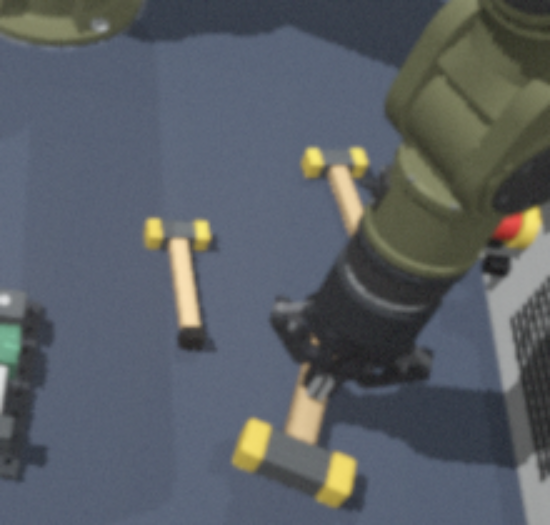

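Run:
```python
from h import *
z=np.load("wrist3.npz"); c=eyes.calibration("wrist"); c["world_from_camera"]=z["T"]; d=z["d"]
q=[(150,150),(400,150),(255,100),(255,200),(253,245),(244,250),(262,250),(253,300),(253,345),(230,270),(280,270)]
print(np.c_[q,bydepth(c,q,d).round(1)])
z=np.load("top3.npz"); cv2.imwrite("pics/top3z.png",cv2.resize(z["p"][90:280,80:300],None,fx=3.5,fy=3.0))
z=np.load("scene3.npz"); 
cv2.imwrite("pics/sc3z.png",cv2.resize(z["p"][210:300,370:440],None,fx=8,fy=6,interpolation=cv2.INTER_CUBIC))
s=env.observe(); print(s["joints"],s["wrist_force"],s["tau"].round(2))
```

```text
[[ 1.500e+02  1.500e+02  4.756e+02  2.964e+02 -5.000e-01]
 [ 4.000e+02  1.500e+02  4.989e+02  4.363e+02  1.100e+00]
 [ 2.550e+02  1.000e+02  4.572e+02  3.600e+02  2.810e+01]
 [ 2.550e+02  2.000e+02  5.051e+02  3.521e+02  2.820e+01]
 [ 2.530e+02  2.450e+02  5.227e+02  3.481e+02  4.200e+01]
 [ 2.440e+02  2.500e+02  5.219e+02  3.440e+02  4.690e+01]
 [ 2.620e+02  2.500e+02  5.232e+02  3.523e+02  4.710e+01]
 [ 2.530e+02  3.000e+02  5.317e+02  3.466e+02  7.100e+01]
 [ 2.530e+02  3.450e+02  5.926e+02  3.364e+02  3.200e+01]
 [ 2.300e+02  2.700e+02  5.250e+02  3.374e+02  5.730e+01]
 [ 2.800e+02  2.700e+02  5.286e+02  3.592e+02  5.730e+01]]
[ 5.74667006e-01  5.17989239e-01 -2.15038989e-01  8.37803921e-01
  2.65258581e-05  7.40529088e-01] [0.64922384 0.03182472 0.68621862] [  0.   -61.31  29.29   0.    -0.    -0.  ]
```

View pics/sc3z.png

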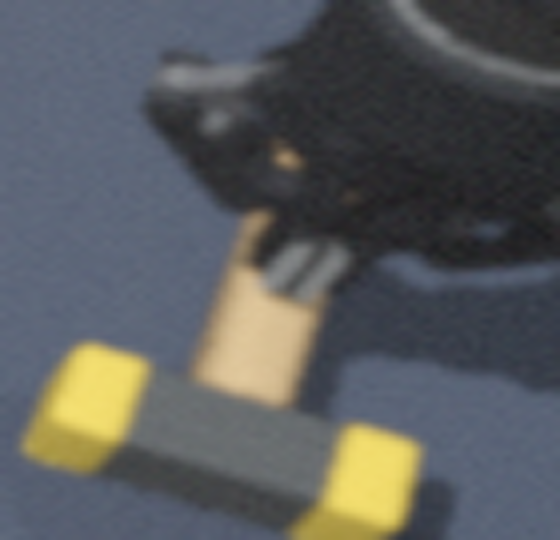

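Run:
```python
from h import *
from scipy.spatial.transform import Rotation as R
def tool(f,tcp,q):
    z=np.load(f); c=eyes.calibration("wrist"); c["world_from_camera"]=z["T"]; d=z["d"]
    yy,xx=np.mgrid[200:384,0:512]; px=np.c_[xx.ravel(),yy.ravel()]; dd=d[200:].ravel()
    A=bydepth(c,px,d); k=dd>0
    L=R.from_quat(q).inv().apply(A[k]-tcp); px=px[k]
    s=(np.abs(L[:,1])<70)&(np.abs(L[:,0])<30)&(L[:,2]>-80)&(L[:,2]<40)
    L=L[s];px=px[s]; print(f,len(L),"tool z max",np.percentile(L[:,2],[50,90,98,99.5,100]).round(1))
    h=L[:,2]>np.percentile(L[:,2],95); print(L[h].min(0).round(1),L[h].max(0).round(1),px[h].min(0),px[h].max(0))
    T=np.array(z["T"]); print("cam in tool",R.from_quat(q).inv().apply(T[:3,3]-tcp).round(1))
tool("w1.npz",np.array([520.3,-139.08,300.06]),[0.0837,0.9965,0,0])
tool("w2.npz",np.array([532.84,344.38,98.14]),[ 0.08294261,0.99655238,-0.00122566,-0.00154426])
tool("wrist3.npz",np.array([534.3,345.97,23.1]),[0.083,0.99655,0,0])
for n in["top3","scene3"]:
    z=np.load(n+".npz"); c=eyes.calibration(n[:-1]); c["world_from_camera"]=z["T"]
    yy,xx=np.mgrid[0:384,0:512]; px=np.c_[xx.ravel(),yy.ravel()]; A=bydepth(c,px,z["d"])
    s=(np.hypot(A[:,0]-545,A[:,1]-345)<25)&(A[:,2]>20)
    for a,b in sorted(zip(px[s].tolist(),A[s].round(0).tolist()))[::6]: 
        if n=="scene3": print(a,b,end=";")
```

```text
w1.npz 15572 tool z max [-71.6 -39.1 -29.2 -25.7 -23.1]
[-10.9 -54.8 -33.3] [ 12.9  55.1 -23.1] [129 255] [377 303]
cam in tool [  85.     0.2 -153.4]
w2.npz 15586 tool z max [-71.7 -39.1 -29.1 -25.7 -23.1]
[-10.6 -54.7 -33.4] [ 12.7  55.2 -23.1] [129 255] [377 303]
cam in tool [  84.9    0.2 -153.4]
wrist3.npz 31304 tool z max [-35.7  23.9  24.5  24.8  25.5]
[-30.  -69.9  24.2] [19.  70.  25.5] [138 200] [366 270]
cam in tool [  84.9    0.2 -153.4]
[395, 268] [562.0, 328.0, 24.0];[397, 261] [545.0, 331.0, 25.0];[397, 267] [561.0, 331.0, 28.0];[398, 260] [543.0, 333.0, 27.0];[398, 266] [558.0, 333.0, 28.0];[399, 255] [529.0, 335.0, 26.0];[399, 261] [545.0, 335.0, 27.0];[399, 267] [561.0, 335.0, 29.0];[400, 255] [529.0, 337.0, 27.0];[400, 261] [546.0, 336.0, 30.0];[400, 267] [560.0, 337.0, 29.0];[401, 245] [540.0, 323.0, 82.0];[401, 254] [537.0, 334.0, 44.0];[401, 261] [546.0, 338.0, 31.0];[401, 267] [560.0, 339.0, 30.0];[402, 242] [538.0, 322.0, 90.0];[402, 249] [534.0, 331.0, 59.0];[402, 255] [536.0, 337.0, 40.0];[402, 261] [544.0, 341.0, 29.0];[402, 267] [560.0, 341.0, 31.0];[403, 
[... 11187 characters left out ...]
436.0];[496, 117] [563.0, 330.0, 443.0];[496, 124] [566.0, 333.0, 435.0];[497, 120] [565.0, 332.0, 441.0];[497, 126] [568.0, 335.0, 434.0];[498, 122] [566.0, 334.0, 439.0];[499, 118] [564.0, 333.0, 444.0];[499, 124] [567.0, 336.0, 437.0];[500, 121] [566.0, 335.0, 441.0];[501, 119] [565.0, 335.0, 443.0];[501, 126] [568.0, 339.0, 435.0];[502, 122] [568.0, 337.0, 441.0];[503, 119] [566.0, 337.0, 445.0];[504, 117] [566.0, 336.0, 448.0];[504, 123] [568.0, 340.0, 440.0];[505, 120] [569.0, 338.0, 445.0];[506, 119] [568.0, 339.0, 446.0];[506, 125] [568.0, 343.0, 438.0];[507, 121] [569.0, 341.0, 444.0];[508, 118] [569.0, 340.0, 449.0];[510, 116] [570.0, 340.0, 453.0];[511, 116] [569.0, 341.0, 453.0];
```

The cameras disagree with the stated tool geometry. In both the wrist and scene depth, the fingertips stand about 29 mm higher than the reported TCP implies: open tips at tool z -23, shut tips just above the handle top. The lateral position is fine. I open, go 30 mm lower and close again, watching the force.

>>> {"method": "drive_tool", "body": {
  "rows": [
    [0,0.001,0.003,0,0,0,1],
    [0,0.001,0.003,0,0,0,1],
    [0,0.001,0.003,0,0,0,1],
    [0,0.001,0.003,0,0,0,1],
    [0,0.001,0.003,0,0,0,1],
    [0,0.001,-0.01,0,0,0,1],
    [0,0.001,-0.018,0,0,0,1],
    [0,0.001,-0.025,0,0,0,1],
    [0,0.001,-0.03,0,0,0,1],
    [0,0.001,-0.03,0,0,0,1]
  ],
  "newtons": 60
}}

```text
time_s: 6.78
tcp_pos: [534.0, 346.8, -7.5]
tcp_rot: [0.083, 0.997, -0.0, -0.0]
wrist_force: [-0.2, -0.7, 0.5]
width: 85.1
```

Run:
```python
from h import *
s=env.observe(); c=eyes.calibration("wrist"); p,d=eyes.camera("wrist"); cv2.imwrite("pics/w4.png",p)
c["world_from_camera"]=c["world_from_camera"]
yy,xx=np.mgrid[200:330,0:512]; px=np.c_[xx.ravel(),yy.ravel()]; A=bydepth(c,px,d)
k=(np.hypot(A[:,0]-s["tcp_pos"][0],A[:,1]-s["tcp_pos"][1])<62)&(A[:,2]>4)&(np.abs(A[:,1]-s["tcp_pos"][1])>38)
h=A[k]; print(np.percentile(h[:,2],[0,1,3,5,10])); print(h[h[:,2]<12][:8].round(1))
print(s["tcp_pos"],s["wrist_force"],s["width"])
```

```text
[16.10202271 18.31740019 20.7343476  22.46035452 25.97473157]
[]
[533.96619003 346.77838167  -7.47415752] [-0.17302108 -0.71502323  0.50458307] 85.12559590037004
```

View pics/w4.png

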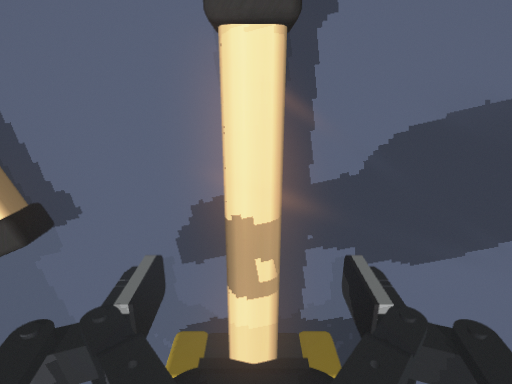

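The open tips are at z ≈ 16, straddling the handle as expected. Now I close.

>>> {"method": "drive_tool", "body": {
  "rows": [
    [0,0,0,0,0,0,-1],
    [0,0,0,0,0,0,-1],
    [0,0,0,0,0,0,-1],
    [0,0,0,0,0,0,-1],
    [0,0,0,0,0,0,-1],
    [0,0,0,0,0,0,-1]
  ],
  "newtons": 100
}}

```text
time_s: 7.58
tcp_pos: [534.7, 347.1, -6.4]
tcp_rot: [0.083, 0.997, 0.0, 0.0]
wrist_force: [-1.3, -1.2, 5.5]
width: 22.3
```

>>> {"method": "drive_tool", "body": {
  "rows": [
    [0,0,0.01,0,0,0,-1],
    [0,0,0.03,0,0,0,-1],
    [0,0,0.055,0,0,0,-1],
    [0,0,0.08,0,0,0,-1],
    [0,0,0.08,0,0,0,-1],
    [0,0,0.08,0,0,0,-1]
  ]
}}

```text
time_s: 8.32
tcp_pos: [533.6, 346.6, 72.0]
tcp_rot: [0.083, 0.997, -0.0, -0.001]
wrist_force: [0.9, 0.1, -4.1]
width: 22.1
```

```bash
cat > head.py <<'E'
from h import *
import sys
tag=sys.argv[1]; s=env.observe(); c=eyes.calibration("wrist"); p,d=eyes.camera("wrist"); cv2.imwrite(f"pics/{tag}.png",p); np.savez(tag+".npz",p=p,d=d,T=c["world_from_camera"])
print(s["time_s"],s["tcp_pos"].round(1),s["tcp_rot"].round(4),s["wrist_force"].round(1),s["width"].round(1))
hsv=cv2.cvtColor(p,cv2.COLOR_BGR2HSV); W=(cv2.inRange(hsv,(8,50,100),(24,190,255))>0); W[:,:150]=0;W[:,350:]=0
yy,xx=np.nonzero(W); A=bydepth(c,np.c_[xx,yy],d)
g=s["tcp_pos"]; k=(np.hypot(*(A[:,:2]-g[:2]).T)<130)&(A[:,2]>g[2]-20)&(A[:,2]<g[2]+90); A=A[k]
ctr=A.mean(0); v=np.linalg.svd(A-ctr)[2][0]; v*=np.sign(v[0]); print("handle top dir",v.round(3),"yaw",np.degrees(np.arctan2(v[1],v[0])).round(1),"pitch",np.degrees(np.arcsin(v[2])).round(1),"ctr",ctr.round(1),len(A))
Y=(cv2.inRange(hsv,(20,110,60),(36,255,255))>0); Y[:250]=0; yy,xx=np.nonzero(Y); A=bydepth(c,np.c_[xx,yy],d)
A=A[np.hypot(*(A[:,:2]-g[:2]).T)<110]
if len(A): print("yellow z pct",np.percentile(A[:,2],[10,50,90]).round(1),"mean",A.mean(0).round(1),len(A))
E
python3 head.py w5
```

```text
Traceback (most recent call last):
  File "head.py", line 4, in <module>
    print(s["time_s"],s["tcp_pos"].round(1),s["tcp_rot"].round(4),s["wrist_force"].round(1),s["width"].round(1))
                                                                                            ^^^^^^^^^^^^^^^^
AttributeError: 'float' object has no attribute 'round'
```

View pics/w5.png

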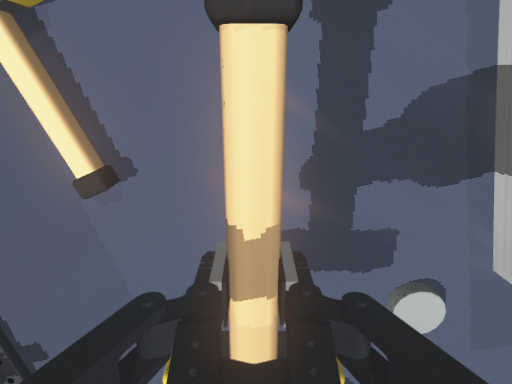

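The mallet is held level. I carry it high over the fixture to the pre-strike side and turn it to +6.2°.

>>> {"method": "drive_tool", "body": {
  "rows": [
    [0,0,0.03,0,0,0,-1],
    [0,-0.01,0.06,0,0,0,-1],
    [0,-0.04,0.08,0,0,2,-1],
    [-0.003,-0.09,0.09,0,0,4,-1],
    [-0.006,-0.145,0.09,0,0,6,-1],
    [-0.009,-0.2,0.09,0,0,8,-1],
    [-0.012,-0.255,0.09,0,0,10,-1],
    [-0.015,-0.31,0.09,0,0,12,-1],
    [-0.018,-0.365,0.09,0,0,14,-1],
    [-0.02,-0.42,0.09,0,0,15.5,-1],
    [-0.023,-0.47,0.09,0,0,15.5,-1],
    [-0.023,-0.502,0.09,0,0,15.5,-1]
  ]
}}

```text
time_s: 9.88
tcp_pos: [510.0, -157.0, 161.7]
tcp_rot: [-0.051, 0.999, 0.0, -0.001]
wrist_force: [1.0, 1.0, -2.8]
width: 22.4
```

>>> {"method": "drive_tool", "body": {
  "rows": [
    [0,0,0,0,0,0,-1],
    [0,0,0,0,0,0,-1]
  ]
}}

```text
time_s: 10.12
tcp_pos: [510.6, -154.5, 162.1]
tcp_rot: [-0.052, 0.999, 0.001, -0.001]
wrist_force: [0.2, -0.3, -2.7]
width: 22.2
```

```bash
sed -i 's/s\["width"\].round(1)/round(s["width"],1)/' head.py; python3 head.py w6
python3 - <<'E'
from h import *
for n in("top","scene"):
    p,d=eyes.camera(n); np.savez(n+"6.npz",p=p,d=d); cv2.imwrite(f"pics/{n}6.png",p)
E
```

```text
10.125 [ 510.6 -154.5  162.1] [-5.220e-02  9.986e-01  6.000e-04 -9.000e-04] [ 0.2 -0.3 -2.7] 22.2
handle top dir [0.995 0.099 0.   ] yaw 5.7 pitch 0.0 ctr [ 469.6 -158.1  196.7] 18285
yellow z pct [192.  198.8 226.3] mean [ 551.4 -149.9  204.4] 205
```

View pics/w6.png

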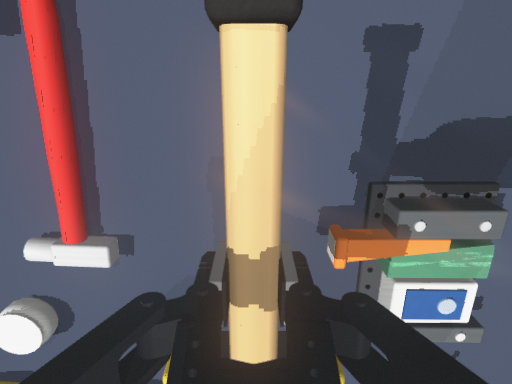

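View pics/top6.png

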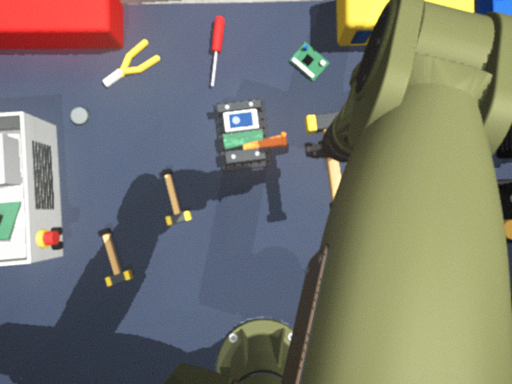

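View pics/scene6.png

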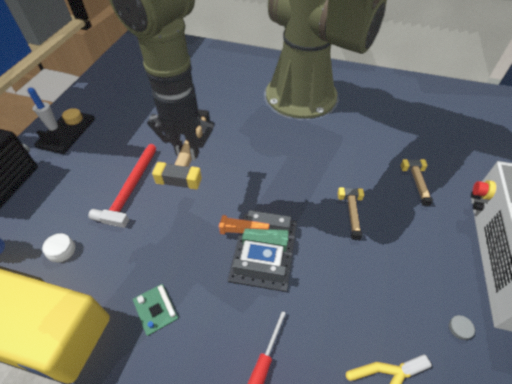

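Run:
```python
from h import *
c=eyes.calibration("scene"); z=np.load("scene6.npz"); p=z["p"]
hsv=cv2.cvtColor(p,cv2.COLOR_BGR2HSV); m=(cv2.inRange(hsv,(20,110,80),(36,255,255))>0); m[:,:140]=0;m[:,215:]=0;m[:150]=0;m[200:]=0
yy,xx=np.nonzero(m); A=bydepth(c,np.c_[xx,yy],z["d"]); t=A[np.abs(A[:,2]-202)<3]; a=t[t[:,1]<-135].mean(0); b=t[t[:,1]>-135].mean(0)
print("faces top",a.round(1),b.round(1),"head ctr",((a+b)/2).round(1),np.linalg.norm(b-a),"ang",np.degrees(np.arctan2(b[1]-a[1],b[0]-a[0])), A.min(0).round(),A.max(0).round(),len(t))
c=eyes.calibration("top"); z=np.load("top6.npz"); p=z["p"]
hsv=cv2.cvtColor(p,cv2.COLOR_BGR2HSV); m=(cv2.inRange(hsv,(20,110,80),(36,255,255))>0); m[:,:300]=0;m[:,335:]=0;m[:100]=0;m[145:]=0
yy,xx=np.nonzero(m); A=bydepth(c,np.c_[xx,yy],z["d"]); t=A[np.abs(A[:,2]-202)<4]; print("top +y face",t.mean(0).round(1),t.min(0).round(1),t.max(0).round(1))
z=np.load("w6.npz"); c=eyes.calibration("wrist"); c["world_from_camera"]=z["T"]; d=z["d"];p=z["p"]
cv2.imwrite("pics/w6z.png",cv2.resize(p[170:350,310:510],None,fx=4,fy=3.3,interpolation=cv2.INTER_CUBIC))
B=onplane(c,[(420,226.5),(486,226.5),(461,337)],50);print(B.round(1),np.degrees(np.arctan2(*(B[1]-B[0])[[1,0]])))
```

```text
faces top [ 579.6 -181.   201.7] [ 572.7 -111.1  201.8] head ctr [ 576.1 -146.   201.7] 70.23771850732213 ang 95.69933773825208 [ 403. -311.   -2.] [986. 144. 742.] 248
top +y face [ 571.9 -113.   202. ] [ 556.3 -124.6  198. ] [ 587.9 -102.2  205.5]
[[534.1   4.3  50. ]
 [527.7  63.9  50. ]
 [654.   80.8  50. ]] 96.11214956162775
```

View pics/w6z.png

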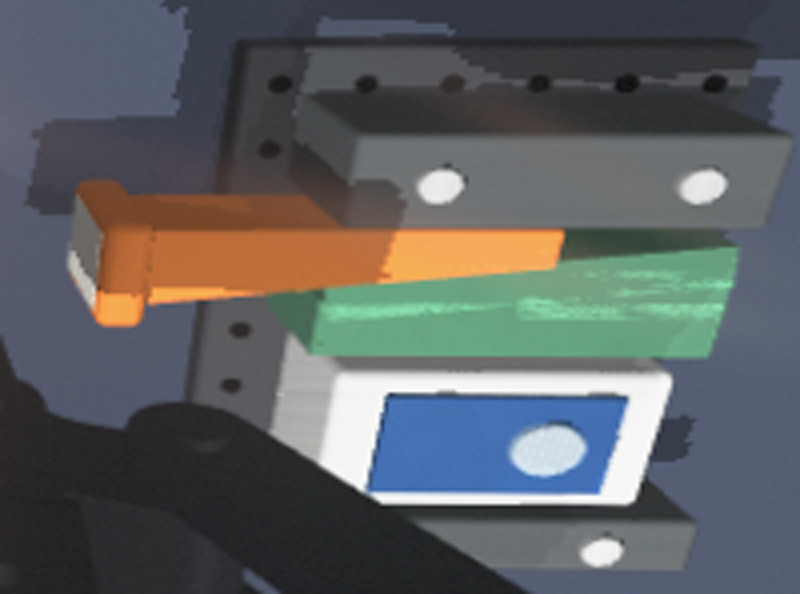

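Run:
```python
from h import *
z=np.load("w6.npz"); c=eyes.calibration("wrist"); c["world_from_camera"]=z["T"]; d=z["d"]
q=[(310+x/4,170+y/3.3) for x,y in[(102,226),(97,324),(150,224),(142,325)]]
P=onplane(c,q,51);print(P.round(1),P[:2].mean(0).round(1),np.linalg.norm(P[1]-P[0]))
print(bydepth(c,[(342,242),(342,255),(342,262)],d).round(1))
# lower edge of butt: point (70,270)->z=17
print(onplane(c,[(310+78/4,170+185/3.3)],17).round(1))
```

```text
[[554.1 -71.3  51. ]
 [585.9 -66.5  51. ]
 [552.3 -60.3  51. ]
 [585.1 -55.6  51. ]] [570.  -68.9  51. ] 32.196192055245234
[[557.  -64.6  51.1]
 [570.7 -61.9  51.2]
 [578.5 -60.3  50.8]]
[[556.9 -68.5  17. ]]
```

>>> {"method": "drive_tool", "body": {
  "rows": [
    [0.002,0,-0.04,0,0,0.5,-1],
    [0.002,0,-0.08,0,0,0.5,-1],
    [0.002,0,-0.115,0,0,0.5,-1],
    [0.002,0,-0.138,0,0,0.5,-1],
    [0.002,0,-0.15,0,0,0.5,-1],
    [0.002,0,-0.15,0,0,0.5,-1],
    [0.002,0,-0.15,0,0,0.5,-1]
  ]
}}

```text
time_s: 11.15
tcp_pos: [514.3, -155.1, 14.1]
tcp_rot: [-0.057, 0.998, -0.0, 0.001]
wrist_force: [0.5, 0.8, -2.8]
width: 22.3
```

```bash
cat > look.py <<'E'
from h import *
import sys
t=sys.argv[1]
s=env.observe(); print(s["time_s"],s["tcp_pos"].round(1),s["wrist_force"].round(1),round(s["width"],1))
cw=eyes.calibration("wrist"); p,d=eyes.camera("wrist"); a=p
c=eyes.calibration("scene"); q,e=eyes.camera("scene"); np.savez(t+".npz",p=p,d=d,T=cw["world_from_camera"],q=q,e=e)
b=cv2.resize(q[140:300,130:330],None,fx=2,fy=2.4,interpolation=cv2.INTER_CUBIC)
cv2.imwrite(f"pics/{t}.png",cv2.resize(np.hstack([cv2.resize(a,(400,384)),b]),(800,384)))
hsv=cv2.cvtColor(q,cv2.COLOR_BGR2HSV)
m=(cv2.inRange(hsv,(20,110,80),(36,255,255))>0); m[:,:140]=0;m[:,260:]=0;m[:150]=0;m[260:]=0
yy,xx=np.nonzero(m); A=bydepth(c,np.c_[xx,yy],e); A=A[(A[:,2]>5)&(A[:,2]<90)&(A[:,0]<640)]
print("yellow z max",np.percentile(A[:,2],[50,90,98]).round(1)); zt=np.percentile(A[:,2],90); t_=A[A[:,2]>zt-5]; print(t_.min(0).round(1),t_.max(0).round(1),t_.mean(0).round(1))
E
python3 look.py l7
```

```text
11.15 [ 514.3 -155.1   14.1] [ 0.5  0.8 -2.8] 22.3
yellow z max [52.6 55.  56. ]
[ 557.4 -192.2   50.2] [ 598.1 -101.1   58.5] [ 578.3 -142.9   53.7]
```

View pics/l7.png

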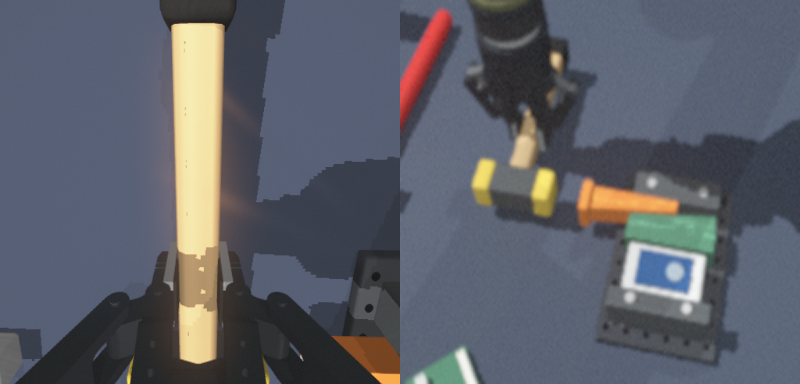

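The gap is about 32 mm and the head is aligned with the butt. Tap 1 advances 50 mm along the drive line, so the wedge should go in about 18 mm. Then I draw back.

>>> {"method": "drive_tool", "body": {
  "rows": [
    [-0.001,0.01,-0.002,0,0,0,-1],
    [-0.002,0.02,-0.003,0,0,0,-1],
    [-0.003,0.027,-0.003,0,0,0,-1],
    [-0.004,0.033,-0.003,0,0,0,-1],
    [-0.004,0.039,-0.003,0,0,0,-1],
    [-0.005,0.045,-0.003,0,0,0,-1],
    [-0.005,0.05,-0.003,0,0,0,-1]
  ]
}}

```text
time_s: 12.12
tcp_pos: [507.6, -106.6, 10.1]
tcp_rot: [-0.056, 0.998, -0.002, -0.001]
wrist_force: [-3.3, -6.5, -1.9]
width: 22.3
```

>>> {"method": "drive_tool", "body": {
  "rows": [
    [0.001,-0.01,0,0,0,0,-1],
    [0.002,-0.025,0,0,0,0,-1],
    [0.003,-0.03,0,0,0,0,-1],
    [0.003,-0.03,0,0,0,0,-1]
  ]
}}

```text
time_s: 12.62
tcp_pos: [511.5, -135.7, 10.1]
tcp_rot: [-0.056, 0.998, 0.0, 0.0]
wrist_force: [-0.4, 0.6, -2.9]
width: 21.8
```

```bash
python3 look.py l8
```

```text
12.625 [ 511.5 -135.7   10.1] [-0.4  0.6 -2.9] 21.8
yellow z max [48.8 50.8 52. ]
[ 554.  -171.4   45.8] [597.3 -80.9  53.7] [ 575.6 -122.9   49.6]
```

View pics/l8.png

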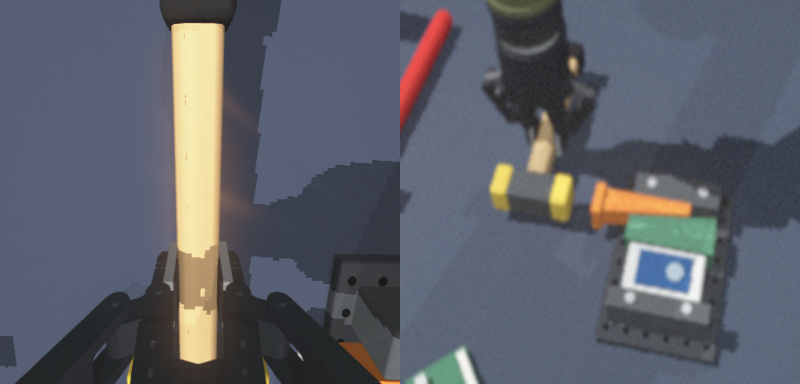

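Tap 1 drove the wedge part way (about 6.5 N at the wrist), and the mallet is now clear. Second tap: advance towards home and watch the force.

>>> {"method": "drive_tool", "body": {
  "rows": [
    [-0.001,0.01,0,0,0,0,-1],
    [-0.002,0.02,0,0,0,0,-1],
    [-0.003,0.028,0,0,0,0,-1],
    [-0.003,0.034,0,0,0,0,-1],
    [-0.004,0.039,0,0,0,0,-1],
    [-0.005,0.043,0,0,0,0,-1],
    [-0.005,0.047,0,0,0,0,-1],
    [-0.005,0.049,0,0,0,0,-1]
  ]
}}

```text
time_s: 13.72
tcp_pos: [506.0, -87.2, 10.2]
tcp_rot: [-0.056, 0.998, -0.002, -0.0]
wrist_force: [-1.2, -6.6, -3.4]
width: 22.3
```

>>> {"method": "drive_tool", "body": {
  "rows": [
    [0,0.002,0,0,0,0,-1],
    [0,0.003,0,0,0,0,-1]
  ]
}}

```text
time_s: 13.98
tcp_pos: [505.7, -84.2, 10.1]
tcp_rot: [-0.056, 0.998, -0.002, -0.001]
wrist_force: [-2.4, -4.9, -2.1]
width: 22.4
```

>>> {"method": "drive_tool", "body": {
  "rows": [
    [0,0.002,0,0,0,0,-1],
    [0,0.003,0,0,0,0,-1]
  ]
}}

```text
time_s: 14.22
tcp_pos: [505.5, -83.7, 10.3]
tcp_rot: [-0.055, 0.998, -0.004, -0.001]
wrist_force: [-4.0, -15.5, -0.5]
width: 22.3
```

>>> {"method": "drive_tool", "body": {
  "rows": [
    [0,0.001,0,0,0,0,-1],
    [0,0.002,0,0,0,0,-1]
  ]
}}

```text
time_s: 14.48
tcp_pos: [505.3, -83.5, 10.4]
tcp_rot: [-0.054, 0.999, -0.006, -0.001]
wrist_force: [-3.3, -21.2, -0.9]
width: 22.4
```

>>> {"method": "drive_tool", "body": {
  "rows": [
    [0,0.001,0,0,0,0,-1],
    [0,0.002,0,0,0,0,-1]
  ]
}}

```text
time_s: 14.72
tcp_pos: [505.1, -83.3, 10.5]
tcp_rot: [-0.054, 0.999, -0.008, -0.002]
wrist_force: [-5.8, -27.4, 0.4]
width: 22.3
```

The advance has stopped at y ≈ -83.5 and the force has climbed to 27 N, which is the hard stop. I draw back and verify from the camera.

>>> {"method": "drive_tool", "body": {
  "rows": [
    [0.001,-0.01,0,0,0,0,-1],
    [0.003,-0.03,0,0,0,0,-1],
    [0.005,-0.055,0,0,0,0,-1],
    [0.006,-0.075,0.0,0,0,0,-1],
    [0.006,-0.075,0.03,0,0,0,-1],
    [0.006,-0.075,0.08,0,0,0,-1],
    [0.006,-0.075,0.13,0,0,0,-1],
    [0.006,-0.075,0.15,0,0,0,-1],
    [0.006,-0.075,0.15,0,0,0,-1],
    [0.006,-0.075,0.15,0,0,0,-1]
  ]
}}

```text
time_s: 15.98
tcp_pos: [511.5, -150.9, 158.8]
tcp_rot: [-0.057, 0.998, 0.0, -0.001]
wrist_force: [-0.8, 0.5, -2.9]
width: 22.3
```

```bash
python3 look.py l9; python3 head.py w9
python3 - <<'E'
from h import *
z=np.load("w9.npz"); p=z["p"]
cv2.imwrite("pics/w9z.png",cv2.resize(p[170:350,310:510],None,fx=4,fy=3.3,interpolation=cv2.INTER_CUBIC))
cv2.imwrite("pics/top9.png",eyes.camera("top")[0])
E
```

```text
15.975 [ 511.5 -150.9  158.8] [-0.8  0.5 -2.9] 22.3
16.075 [ 511.1 -150.8  158.3] [-5.660e-02  9.984e-01  6.000e-04 -1.400e-03] [ 0.1  0.8 -3.4] 22.2
handle top dir [ 0.994  0.107 -0.001] yaw 6.1 pitch -0.0 ctr [ 471.1 -154.6  193.1] 17990
yellow z pct [188.5 194.9 236.9] mean [ 551.2 -145.8  201.3] 206Traceback (most recent call last):
  File "look.py", line 12, in <module>
    print("yellow z max",np.percentile(A[:,2],[50,90,98]).round(1)); zt=np.percentile(A[:,2],90); t_=A[A[:,2]>zt-5]; print(t_.min(0).round(1),t_.max(0).round(1),t_.mean(0).round(1))
                         ~~~~~~~~~~~~~^^^^^^^^^^^^^^^^^^^
    return _quantile_unchecked(
        a, q, axis, out, overwrite_input, method, keepdims, weights)
    return _ureduce(a,
                    func=_quantile_ureduce_func,
    ...<5 lines>...
                    overwrite_input=overwrite_input,
                    method=method)
    r = func(a, **kwargs)
    result = _quantile(arr,
                       quantiles=q,
    ...<2 lines>...
                       out=out,
                       weights=wgt)
    slices_having_nans = np.isnan(arr[-1, ...])
                                  ~~~^^^^^^^^^
IndexError: index -1 is out of bounds for axis 0 with size 0
```

View pics/w9z.png

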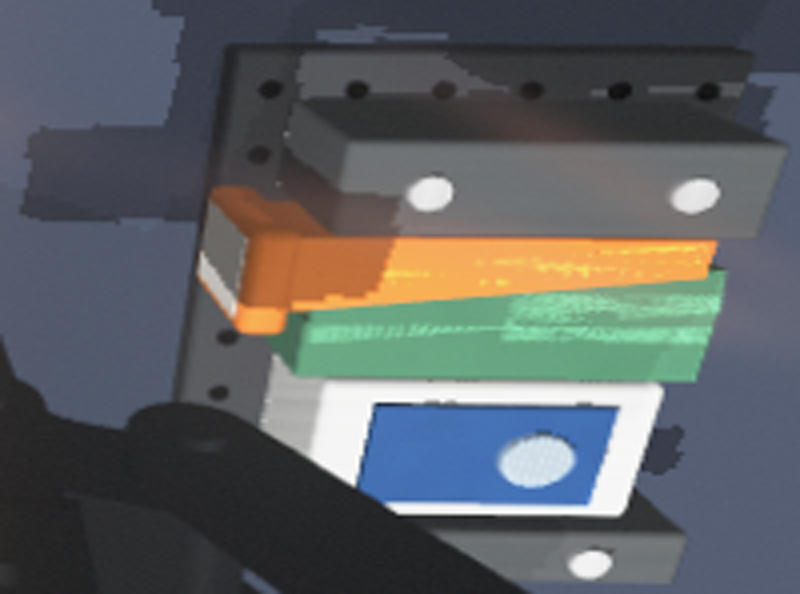

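View pics/l9.png

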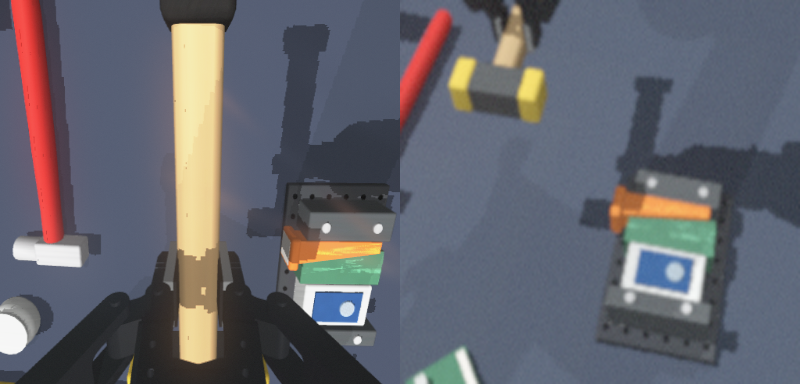

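Run:
```python
from h import *
z=np.load("w9.npz"); c=eyes.calibration("wrist"); c["world_from_camera"]=z["T"]
q=[(310+x/4,170+y/3.3) for x,y in[(248,233),(238,332)]]
P=onplane(c,q,51);m=P.mean(0);u=np.array([-.108,.994])
e=onplane(c,[(310+x/4,170+y/3.3) for x,y in[(230,48),(178,395)]],10)
print(P.round(1),"butt",m.round(1),"advance",(m[:2]-[570,-68.9])@u,"plate-butt",(e[:,:2]@u).mean()-m[:2]@u, e.round(1))
s=env.observe(); print(s["tcp_pos"],s["tcp_rot"])
```

```text
[[550.3 -34.5  51. ]
 [582.  -29.5  51. ]] butt [566.2 -32.   51. ] advance 37.1056408071053 plate-butt 4.4195207274049295 [[508.3 -34.   10. ]
 [632.9 -20.1  10. ]]
[ 511.41908898 -150.76284999  158.68534111] [-5.66641870e-02  9.98392515e-01  4.42232105e-04 -1.16627103e-03]
```

The butt is now 4.4 mm before the plate (5 mm nominal when home), an advance of about 37 mm, so the wedge is home. Now I lay the mallet down here on free bench, roughly between fixture and hammer.

>>> {"method": "drive_tool", "body": {
  "rows": [
    [0,0,-0.04,0,0,0,-1],
    [0,-0.005,-0.09,0,0,0,-1],
    [0,-0.005,-0.13,0,0,0,-1],
    [0,-0.005,-0.15,0,0,0,-1],
    [0,-0.005,-0.158,0,0,0,-1],
    [0,-0.005,-0.162,0,0,0,-1],
    [0,-0.005,-0.164,0,0,0,-1],
    [0,-0.005,-0.164,0,0,0,-1]
  ]
}}

```text
time_s: 17.18
tcp_pos: [512.9, -156.2, -3.2]
tcp_rot: [-0.057, 0.998, -0.0, 0.001]
wrist_force: [0.7, 0.5, -2.0]
width: 22.2
```

>>> {"method": "drive_tool", "body": {
  "rows": [
    [0,0,-0.001,0,0,0,-1],
    [0,0,-0.001,0,0,0,-1]
  ]
}}

```text
time_s: 17.42
tcp_pos: [512.5, -156.1, -4.6]
tcp_rot: [-0.057, 0.998, -0.0, 0.0]
wrist_force: [0.3, -1.0, -3.4]
width: 22.4
```

>>> {"method": "drive_tool", "body": {
  "rows": [
    [0,0,-0.001,0,0,0,-1],
    [0,0,-0.002,0,0,0,-1],
    [0,0,-0.002,0,0,0,-1]
  ]
}}

```text
time_s: 17.8
tcp_pos: [512.4, -156.0, -6.4]
tcp_rot: [-0.057, 0.998, -0.0, 0.0]
wrist_force: [-2.8, 0.8, 5.8]
width: 21.9
```

The mallet rests on the bench (fz went from -3 to +5.8). I release and retreat straight up.

>>> {"method": "drive_tool", "body": {
  "rows": [
    [0,0,0.001,0,0,0,1],
    [0,0,0.001,0,0,0,1],
    [0,0,0.001,0,0,0,1],
    [0,0,0.001,0,0,0,1],
    [0,0,0.001,0,0,0,1],
    [0,0,0.01,0,0,0,1],
    [0,0,0.03,0,0,0,1],
    [0,0,0.07,0,0,0,1],
    [0,0,0.12,0,0,0,1],
    [-0.02,0,0.17,0,0,0,1],
    [-0.05,0,0.22,0,0,0,1],
    [-0.05,0,0.22,0,0,0,1]
  ]
}}

```text
time_s: 19.3
tcp_pos: [463.4, -156.8, 218.1]
tcp_rot: [-0.056, 0.998, -0.001, 0.003]
wrist_force: [-0.7, -0.8, 0.5]
width: 85.8
```

```bash
python3 head.py w11
python3 - <<'E'
from h import *
p,d=eyes.camera("scene"); cv2.imwrite("pics/s11.png",p); p,d=eyes.camera("top"); cv2.imwrite("pics/t11.png",p)
a=np.load("top0.npz")["p"]
for q in(a,p):
    m=cv2.inRange(cv2.cvtColor(q,cv2.COLOR_BGR2HSV),(0,170,60),(6,255,255)); m[:110]=0;m[:230] [:,:370]=0;m[240:]=0;m[:,:370]=0;m[:,420:]=0
    y,x=np.nonzero(m); print("hammer red",len(x),x.min() if len(x) else 0,x.max() if len(x) else 0,y.min() if len(y) else 0,y.max() if len(y) else 0)
E
```

```text
19.3 [ 463.4 -156.8  218.1] [-0.0563  0.9984 -0.0015  0.0035] [-0.7 -0.8  0.5] 85.8
handle top dir [1. 0. 0.] yaw 0.0 pitch 0.0 ctr [ 446.3 -114.6  246.6] 1
yellow z pct [249.5 292.1 370.9] mean [ 436.2 -163.6  305.3] 7
hammer red 766 385 400 127 216
hammer red 0 0 0 0 0
```

View pics/w11.png

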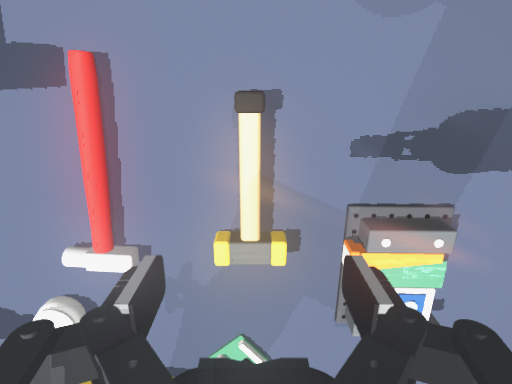

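View pics/s11.png

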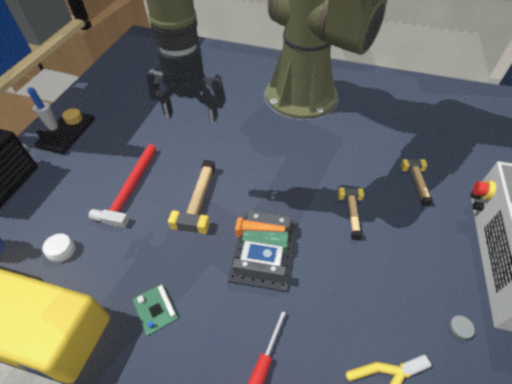

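Run:
```python
from h import *
c=eyes.calibration("wrist"); z=np.load("w11.npz"); c["world_from_camera"]=z["T"]
print(bydepth(c,[(250,130),(250,170),(250,225),(222,248),(279,248),(249,250)],z["d"]).round(1))
p,d=eyes.camera("scene")
for q in(np.load("scene0.npz")["p"],p):
    m=cv2.inRange(cv2.cvtColor(q,cv2.COLOR_BGR2HSV),(0,170,90),(4,255,255)); m[:,170:]=0; y,x=np.nonzero(m); print("hammer red",len(x),x.mean().round(1),y.mean().round(1))
s=env.observe(); print(s["wrist_force"],s["qd"].round(3)); ticket.close_job()
```

```text
[[ 426.7 -164.4   29.4]
 [ 471.1 -159.5   29.5]
 [ 539.4 -152.1   28.9]
 [ 571.7 -182.8   33.6]
 [ 563.8 -113.7   33.6]
 [ 571.8 -149.7   31.7]]
hammer red 493 133.4 177.4
hammer red 391 135.9 174.1
[-0.6700847   0.01468814 -0.36529196] [ 0.003  0.016 -0.005  0.002  0.001  0.001]
the job is handed in; nothing more can be done
```

The wedge is driven home, the mallet lies flat and released on the bench, and the job is handed in at about 19.4 s; no verdict was reported.

**What I did:**
- **Tap 1:** I drove the wedge part of the way at about 6.5 N and drew the mallet clear by about 30 mm.
- **Tap 2:** I drove it on until it stopped advancing and the wrist force climbed to 27 N. Then I drew back, laid the mallet beside the fixture and moved the arm up and away.

**Last checks:**
- **Wedge:** the butt stands 4.4 mm before the base plate (5 mm nominal when home), after advancing about 37 mm.
- **Mallet:** the handle top is level at about 29 mm and the head top at about 33.6 mm, so the grip point is at about 17 mm. The gripper is open and well clear.
- **Hammer:** it is in the same place in the scene picture. The centre of its red colour shifted about 4 pixels with fewer red pixels, and I did not trace why; I put it down to changed shadow. The top camera could not confirm it, because no red was detected in the hammer's area there.

**What disagreed:** the stated tool frame did not match the cameras. The fingertips sit about 29 mm farther back than the reported TCP implies, so the first grasp closed on nothing just above the handle, with no contact. I corrected this by going 30 mm lower and gripping again.

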